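Lift a disinfected pin head with sprung tongs

ROBOT

A 7-joint arm with a two-finger parallel gripper is mounted at the origin on the work surface. World frame = base frame: x ahead of the robot, y to its left, z up, the work surface at z = 0. Lengths are in mm, angles in rad, forces in N, time in s.
With the tool pointing down it reaches from about 425 to 875 mm from the base axis. Payload 4.7 kg.
Tool frame: the origin (TCP) lies at the very end of the fingers, on their centre line; the grasp point (between the pads) lies 19 mm behind it; z points along the fingers, y is the direction in which the jaws open and shut (so a half turn about z gives the same grasp; the last joint's range is limited). The gripper opens to 87 mm and grips with 3 to 60 N. Pads are 19 mm wide; open, the fingers measure 117 mm over their backs; the gripper's body (75 mm by 190 mm) begins 51 mm behind the grasp point.
Start: joints at [1.248, 0.321, -0.07, 1.45, 0.023, 1.371, -0.057], TCP at [214.785, -613.509, 222.587] pointing down, gripper open.
Joint ranges: [-2.86, 2.86], [-0.3, 2.09], [-1.38, 1.24], [0.06, 2.45], [-1.56, 4.7], [0.09, 2.05], [-2.69, 2.69]. Speed limits (rad/s): [2.57, 2.57, 3.14, 3.14, 3.14, 3.14, 3.14].

INTERFACE

Orientations are given as a unit quaternion [w, x, y, z].
In Python, from plant import env, eyes, search_frame gives the robot as it stands. The module is installed in compiled form; this text tells all that it offers.
- The arm moves only by the tool move_arm, never from a script. Its argument "motion" is a list that holds one entry, the list of rows, each a list of 6 numbers: the shift along the tool's x, y, z in m, then the turn, a rotation vector about the tool's x, y, z in degrees. A call has 1 to 5 rows; each row is the pose to reach, as a shift and turn from the pose measured when the call began, along the tool's axes at that moment; what a row does not reach only later rows make up. A row lasts 1/8 s, in which the tool goes at most 62.5 mm and 10.7 degrees, less where a joint would pass 70% of its speed; a pose out of reach is approached as far as the arm can. A call with a gripper value outside its range is refused whole. "jaw" is the opening, from -1 (shut) to 1 (fully open), set as the call begins (left out, the last holds). The fingers move at their own pace and stop on an object; "newtons" is the grip in N (left out, the last holds). Time passes only in rows, so rows that repeat a pose let the fingers close. It gives the time, the measured TCP pose, the force and the opening at its end, in the units of the state.
- env.get_state(): the state, without advancing time (a new reading comes with each control period).
- eyes.get_image(name): name is "scene" or "side" or "wrist"; returns a dict with "image" (480x640x3 uint8, red, green, blue), "fx", "fy", "cx", "cy" (pixels), "eye" and "attitude" of the camera in the world. Camera axes: x right, y up, looking along -z (the intrinsics and any distortion apply to the point x, -y, -z); pixel columns grow to the right and rows downward; lengths in mm; the calibration is good to about 2 mm. A picture is of the moment at which its call begins. There is no depth.
- env.job_done(): hands the job in, once; it reports no verdict.
Trained networks look in the newest picture that a camera, given by its name, has taken for a name from the list of things; names that differ only in an ending like _2 or _b are one class to them, and where a whole thing is asked for, a point or a joint stands for the part that bears it (a point fixed in the world has none). Each returns a list of dicts, best first, with "score" (0 to 1); they miss things now and then, are a little off and sometimes report something else, mostly with a low value. They report only what shows in the picture. A call takes as long as a camera call. They do not tell look-alikes from the thing itself.
- search_frame(camera, label): "pixel" ([row, column] in pixels, amid what is visible of it).
The state is a dict: "t": time; "qpos": joint angles; "joint_vel": joint speeds; "effort": joint torques, N m; "ee_pos": TCP position; "tcp_rot": TCP orientation; "contact_force": force on the tool from outside, world axes, zero at the start; "moment": the same for the moment, N m; "gripper_width": opening from 0.0 (shut) to 1.0 (fully open).
Only numpy, scipy, OpenCV 4.12 (cv2) and the standard library are available. Lean on these libraries where they do the work, as an engineer would, in place of code of your own. Each camera call takes 0.05 s, during which the arm holds its last target. There are 200 camera calls.

TASK

The three applicator pin heads are disinfected and draining on their posts, so they are not to be handled directly: take the tongs off their rest, close them on the blue pin head without the gripper itself touching it, and lift it, upright, until it is at least 10 cm higher than it stood on its post. Finish while still holding it up there in the tongs, keeping still. Leave the red and black heads, the jar of pins and the tag bucket where they are.

Things in the scene. Friction and masses are not known exactly. Their poses are not given: they have to be found in the camera images.
- tongs: Sprung steel tongs lying flat on the rest, 210 mm long, 130 g; arms are upright strips 24 mm tall, 4 mm thick. Origin: grip point, half-way up (48 mm above the table on the rest), on the centre line as when closed on a head. x to the jaws (arms end at 125 mm; tail pivot at -85 mm), y left, z up. The right arm is fixed to this body, straight along x, inner face at y = -12 mm.
- right_pad (a point): Outer face of the flat yellow finger pad (44 mm long, 24 tall) on the tongs' right arm: tongs frame (0, -19, 0) mm. The gripper squeezes the tongs across this pad and the left one, fingers pointing down beside them, between the rails of the rest.
- left_pad (a point): Outer side of the rounded yellow finger pad on the tongs' swinging left arm: tongs frame (about 0, +32, 0) mm open, (0, +19, 0) closed on a head. So the tongs measure 51 mm across the pads open, 38 mm closed on a head.
- tongs_arm (a joint): Swing of the left arm about the tail pivot, rad: 0 open (its jaw's inner face at y = +43 mm, a gap of 55 mm), 0.16 closed on a 24 mm head (parallel to the right arm, inner face at y = +12 mm), 0.28 quite shut. Sprung: stays fully open up to about 5 N of grip on the pads, shuts fully at about 12 N; 20 to 30 N holds a head firmly.
- tongs_jaw (a point): Point 110 mm ahead of the grip point on the same centre line (tongs frame 0.110, 0, 0), half-way up: where the axis of a pin head is when the jaws have closed on it. Same axes as the tongs.
- rest: Fixed tongs rest: black base plate 190 x 110 x 6 mm with two grey cross rails (12 mm thick, 100 mm long, tops 36 mm above the table) 62 mm ahead of and behind its centre; the tongs lie across them, grip point above the centre. Origin: centre of the underside, on the table; x is the direction in which the jaws point, give or take 0.1 rad.
- tray: Fixed white drain tray 100 x 270 mm, rim 14 mm high, with three posts (40 mm across, tops 30 mm above the table) in a row along its y axis at -85, 0 and +85 mm. Origin: centre of the underside, on the table.
- head_blue_center (a point): Blue pin head, the one to lift: upright body 24 mm across, on a foot 32 mm across and 4 mm high, 45 mm tall, with a steel pin standing 18 mm up from its top; 40 g or so. Stands loose on one of the posts. This point: on its axis, 24 mm above its underside, so 54 mm above the table at the start.
- head_red_center (a point): Red pin head, same shape, standing on another post: to be left alone.
- head_black_center (a point): Black pin head, same shape, standing on the third post: to be left alone.
- head_blue: The blue pin head, origin at the centre of its underside, z up its axis.
- jar: Glass jar of steel pins, 68 mm across, 80 mm tall, loose, to be left alone. Origin: centre of the underside.
- bucket: White polymer bucket of tags, 170 mm across the rim, 150 mm tall, loose, to be left alone. Origin: centre of the underside.
Things that resemble listed ones, but are neither listed nor needed, are in the scene too. Leave any yellow look-alike of the head_blue alone.

How it is judged:
By the outcome, as a careful person would: the job done as asked, in the order asked, and still so for the second after the job is handed in, while the arm keeps its last pose, push and grip.
It also fails if it takes over 40 s, if anything falls off the work surface, if the arm or the gripper's body presses on something with over 40 N, if the wrist force passes 120 N, or if a joint passes its speed limit or range.

## Working session

There is one attempt and no reset: what is moved stays moved. The work goes in short steps, Python scripts to look and compute and a tool call to move; the robot and the scene stay as the last step left them, time stands still between calls to the robot, and variables do not carry over. Pictures are saved under pics/ and viewed, about 8 in all and at most 12, crops included, and the job is handed in when it is done.

Besides the shell and the picture viewer there is one more tool, called after "Emit:" by a JSON object that holds its "fn" and its "kwargs", one argument or row to a line. move_arm: Moves the arm, as the interface text tells. Its arguments: {"type":"object","properties":{"motion":{"type":"array","items":{"type":"array","items":{"type":"array","items":{"type":"number"}}}},"jaw":{"type":"number"},"newtons":{"type":"number"}},"required":["motion"]}

```bash
mkdir -p pics
cat > h.py <<'E'
import numpy as np, cv2
from scipy.spatial.transform import Rotation as R
from plant import env, eyes, search_frame
def rot(a):
    a=np.array(a,float)
    return a if a.shape==(3,3) else R.from_quat(a,scalar_first=True).as_matrix()
def get(n,save=None):
    d=eyes.get_image(n)
    if save: cv2.imwrite(f'pics/{save}.png',d['image'][:,:,::-1])
    return d
def ray(d,px):  # px row,col
    v=np.array([(px[1]-d['cx'])/d['fx'],-(px[0]-d['cy'])/d['fy'],-1.])
    return np.array(d['eye'],float),rot(d['attitude'])@v
def atz(d,px,z):
    e,v=ray(d,px); return e+v*(z-e[2])/v[2]
def proj(d,p):
    c=rot(d['attitude']).T@(np.array(p,float)-np.array(d['eye'],float))
    return np.array([d['cy']+d['fy']*c[1]/c[2],d['cx']-d['fx']*c[0]/c[2]])
def two(d1,p1,d2,p2):
    e1,v1=ray(d1,p1);e2,v2=ray(d2,p2)
    s=np.linalg.lstsq(np.stack([v1,-v2],1),e2-e1,rcond=None)[0]
    a,b=e1+s[0]*v1,e2+s[1]*v2
    return (a+b)/2,np.linalg.norm(a-b)
E
python3 - <<'E'
from h import *
np.set_printoptions(precision=3,suppress=True)
s=env.get_state(); print(s)
for n in ['scene','side','wrist']:
    d=get(n,n+'0'); print(n,{k:v for k,v in d.items() if k!='image'})
    if n=='wrist':continue
    for l,z in [('tongs',48),('right_pad',48),('left_pad',48),('tongs_jaw',48),('rest',6),('tray',0),('head_blue_center',54),('head_red_center',54),('head_black_center',54),('jar',40),('bucket',75)]:
        for r in search_frame(n,l)[:4]:
            print(l,round(r['score'],2),np.round(r['pixel']),atz(d,r['pixel'],z)[:2])
E
```

```text
{'t': 0.0, 'qpos': array([ 1.248,  0.322, -0.07 ,  1.452,  0.023,  1.371, -0.057]), 'joint_vel': array([ 0.   ,  0.001,  0.002, -0.   ,  0.001,  0.   ,  0.001]), 'effort': array([  0.   , -49.129,  -0.404, -31.253,  -0.064,   0.044,   0.   ]), 'ee_pos': array([ 214.562, -612.989,  221.483]), 'tcp_rot': array([-0.001,  0.986,  0.168, -0.   ]), 'contact_force': array([-0.151,  0.97 ,  0.422]), 'moment': array([-0.002, -0.05 , -0.025]), 'gripper_width': 0.998790061750818}
scene {'fx': 585.2261590822312, 'fy': 585.2261590822312, 'cx': 322.7484658184493, 'cy': 231.37987641248645, 'eye': array([1397.14 ,  -24.256,  864.481]), 'attitude': array([0.72 , 0.293, 0.243, 0.581])}
tongs 0.87 [188. 370.] [499.126 259.977]
right_pad 0.9 [192. 366.] [509.101 247.482]
right_pad 0.75 [264. 166.] [ 625.131 -168.674]
left_pad 0.8 [189. 374.] [502.831 267.717]
tongs_jaw 0.64 [189. 367.] [500.009 253.613]
tongs_jaw 0.58 [188. 376.] [502.202 272.273]
rest 0.96 [210. 363.] [520.09  241.306]
tray 0.56 [268. 215.] [610.415 -83.12 ]
head_blue_center 0.82 [252. 212.] [618.226 -80.867]
head_blue_center 0.62 [306
[... 625 characters left out ...]
145 245.011]
tongs_jaw 0.25 [205. 271.] [496.861 272.913]
rest 0.68 [236. 277.] [505.124 220.789]
tray 0.73 [367. 353.] [ 611.8   -105.928]
head_blue_center 0.87 [322. 409.] [707.021 -65.787]
head_blue_center 0.83 [338. 358.] [619.22  -88.825]
head_red_center 0.78 [381. 369.] [ 623.404 -168.018]
head_red_center 0.22 [205. 275.] [503.838 264.54 ]
head_black_center 0.73 [294. 345.] [613.094   5.915]
head_black_center 0.64 [336. 356.] [616.857 -84.66 ]
bucket 0.92 [124. 253.] [462.769 566.021]
wrist {'fx': 369.897361860384, 'fy': 369.897361860384, 'cx': 321.2233051320167, 'cy': 241.18068569643427, 'eye': array([ 288.348, -587.081,  385.502]), 'attitude': array([ 0.807, -0.118,  0.083, -0.572])}
```

View pics/scene0.png

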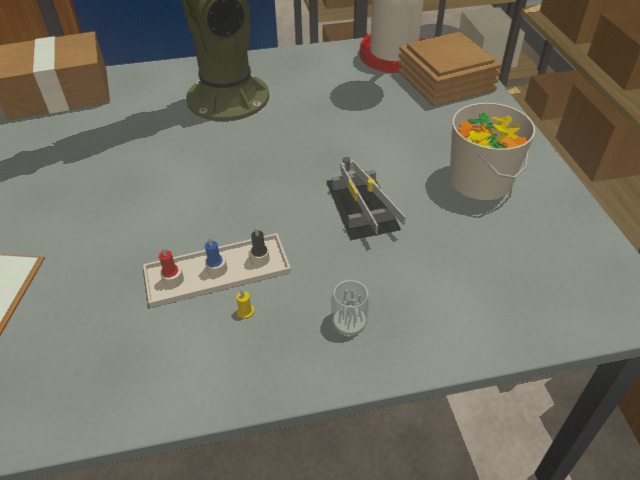

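View pics/side0.png

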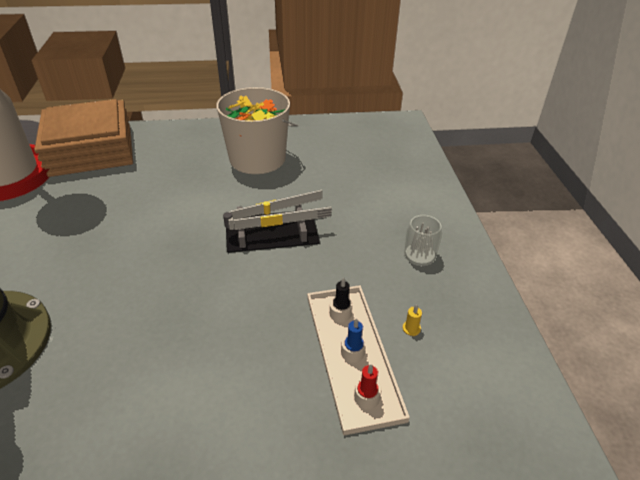

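The blue head is in the middle of the row, at scene (252,212) and side (338,356). The yellow look-alike at scene (305,245) / side (322,413) stands on the table off the tray, so it's ruled out. The other candidates are red at (265,166) and black at (244,258). The tongs lie at scene (188,370) with their jaws pointing toward +x.

```bash
cat >> h.py <<'E'
def go(x,y,z,yaw,s=None):
    """shift (m) and turn (deg) in tool axes to TCP x,y,z mm, tool x at yaw deg, z down"""
    s=s or env.get_state(); A=rot(s['tcp_rot'])
    B=R.from_euler('z',yaw,degrees=True).as_matrix()@np.diag([1.,-1,-1])
    print('go',np.round(A.T@(np.array([x,y,z])-s['ee_pos'])/1000,4),np.round(R.from_matrix(A.T@B).as_rotvec(degrees=True),2))
E
python3 - <<'E'
from h import *
np.set_printoptions(precision=3,suppress=True)
a=cv2.imread('pics/side0.png')[290:360,310:440]
cv2.imwrite('pics/crop.png',cv2.resize(a,None,fx=5,fy=5))
go(370,-400,240,10);go(500,-200,240,5);go(500,50,240,0); go(490,250,240,0)
E
```

```text
go [ 0.217 -0.15  -0.017] [0.  0.  9.3]
go [ 0.406 -0.296 -0.017] [ 0.   0.  14.3]
go [ 0.488 -0.532 -0.018] [ 0.   0.  19.3]
go [ 0.545 -0.724 -0.018] [ 0.   0.  19.3]
```

View pics/crop.png

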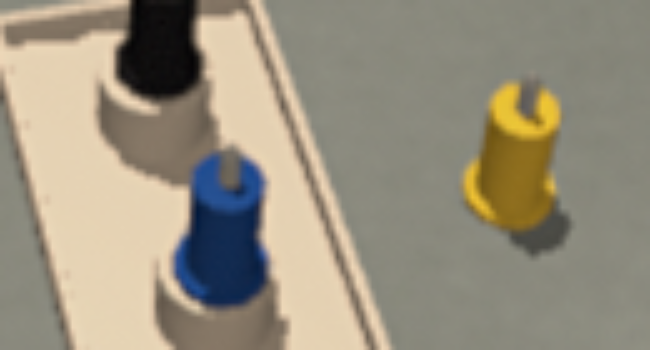

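The crop confirms it: the blue head stands on the middle post, and the yellow one is on the bare table. I'm starting the move.

Emit:
{"fn": "move_arm", "kwargs": {
  "motion": [
    [[0.05,-0.035,-0.004,0,0,2],[0.1,-0.07,-0.008,0,0,4],[0.15,-0.105,-0.012,0,0,6],[0.2,-0.14,-0.016,0,0,8],[0.25,-0.175,-0.018,0,0,9]]
  ],
  "jaw": 1
}}

```text
t: 1.88
ee_pos: [394.0, -364.1, 241.1]
tcp_rot: [0.001, 0.996, 0.089, 0.0]
contact_force: [0.7, -0.8, 0.5]
gripper_width: 1.003
```

Run:
```python
from h import *
print(env.get_state()['ee_pos']);go(500,-200,240,5);go(500,50,240,0); go(490,250,240,0)
```

```text
[ 394.01785477 -364.10535835  241.13543715]
go [ 0.1335 -0.1426  0.001 ] [ 0.07 -0.04  5.26]
go [ 0.178  -0.3886  0.0008] [ 0.07 -0.04 10.26]
go [ 2.038e-01 -5.872e-01  5.000e-04] [ 0.07 -0.04 10.26]
```

Emit:
{"fn": "move_arm", "kwargs": {
  "motion": [
    [[0.04,-0.045,0,0,0,2],[0.08,-0.09,0,0,0,4],[0.12,-0.14,0,0,0,6],[0.14,-0.2,0,0,0,8],[0.15,-0.26,0,0,0,10]]
  ]
}}

```text
t: 2.5
ee_pos: [495.9, -79.7, 241.0]
tcp_rot: [0.0, 1.0, 0.002, 0.001]
contact_force: [0.1, 0.7, -0.7]
gripper_width: 0.999
```

Run:
```python
from h import *
print(env.get_state()['ee_pos']);go(500,50,240,0); go(490,250,240,0)
```

```text
[495.87441159 -79.7123594  241.02994738]
go [ 0.0046 -0.1297  0.0009] [ 0.04 -0.09  0.22]
go [-0.0046 -0.3297  0.0008] [ 0.04 -0.09  0.22]
```

Run:
```python
from h import *
import pickle
d=get('wrist','wheads'); pickle.dump({k:d[k] for k in d if k!='image'},open('wh.pkl','wb'))
print(d['eye'])
for l in ['head_blue_center','head_red_center','head_black_center']:
    for r in search_frame('wrist',l)[:2]: print(l,r['score'],r['pixel'],atz(d,r['pixel'],54))
```

```text
[573.56474476 -78.73013539 404.08294312]
head_blue_center 0.65 [82.6, 320.3] [615.07835924 -78.4797681   54.        ]
head_red_center 0.97 [75.5, 419.4] [ 621.19076302 -164.876299     54.        ]
head_black_center 0.66 [88.6, 227.2] [609.83368914   3.36179714  54.        ]
```

Emit:
{"fn": "move_arm", "kwargs": {
  "motion": [
    [[0,-0.06,0,0,0,0],[0,-0.12,0,0,0,0],[0,-0.18,0,0,0,0],[0,-0.24,0,0,0,0],[-0.005,-0.3,0,0,0,0]]
  ]
}}

```text
t: 3.32
ee_pos: [489.3, 218.7, 240.7]
tcp_rot: [0.001, 1.0, 0.002, 0.001]
contact_force: [1.0, 0.1, 0.1]
gripper_width: 1.001
```

Run:
```python
from h import *
import pickle
d=get('wrist','wtongs'); pickle.dump({k:d[k] for k in d if k!='image'},open('wt.pkl','wb'))
s=env.get_state();print(s['ee_pos'],s['tcp_rot'],d['eye'])
for l in ['right_pad','left_pad','tongs_jaw','rest']:
    for r in search_frame('wrist',l)[:2]: print(l,r['score'],r['pixel'],atz(d,r['pixel'],54))
```

```text
[485.94842717 229.15203138 241.1375431 ] [-2.45869052e-03  9.99966751e-01  7.72609473e-03  8.71221601e-04] [566.859097  219.9817763 403.8234045]
right_pad 0.78 [208.5, 284.1] [496.55116452 253.96093902  54.        ]
left_pad 0.9 [194.5, 265.3] [510.00472927 271.48613519  54.        ]
tongs_jaw 0.63 [195.1, 265.7] [509.43284404 271.12828126  54.        ]
tongs_jaw 0.57 [195.4, 310.2] [509.2930268 228.8416777  54.       ]
rest 0.71 [194.5, 297.6] [510.11162775 240.81023057  54.        ]
rest 0.36 [81.6, 632.6] [610.71204754 -54.45916277  54.        ]
```

View pics/wtongs.png

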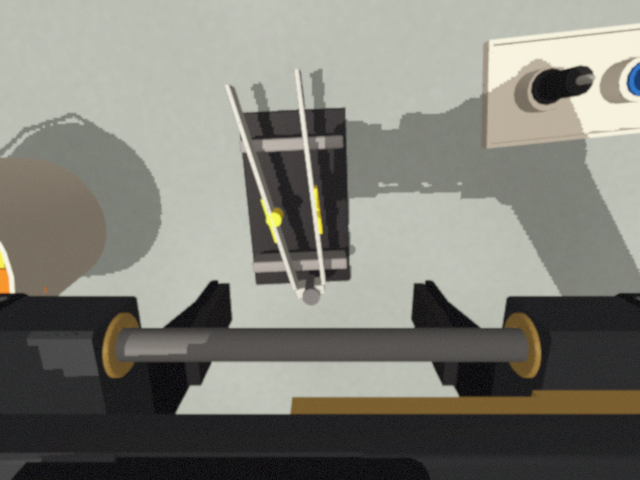

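View pics/wheads.png

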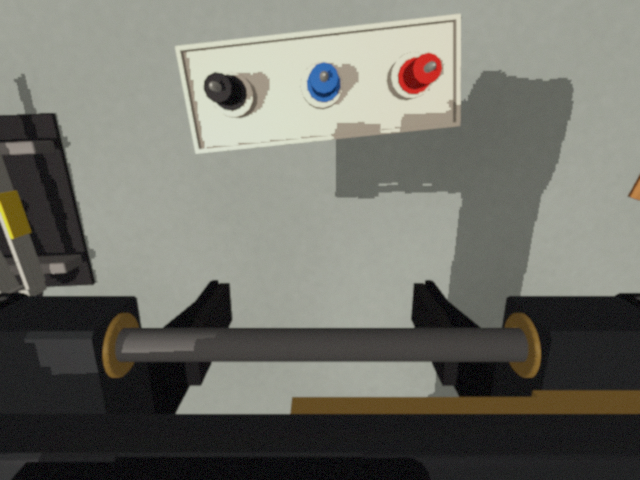

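The tongs lie with the right arm running from (70,298) to (283,322), the right pad around (210,319) and the round left pad at (219,273). In the heads view, blue is at about (82,322), between black at (92,228) and red at (75,419).

Run:
```python
from h import *
import pickle
np.set_printoptions(precision=1,suppress=True)
d=pickle.load(open('wt.pkl','rb'))
im=cv2.imread('pics/wtongs.png').astype(int)
y=(im[:,:,2]>130)&(im[:,:,1]>110)&(im[:,:,0]<90)
m=y.copy();m[:,:305]=0;m[:,335:]=0;m[:180]=0;m[240:]=0
r,c=np.nonzero(m);print('rows',r.min(),r.max(),'cols',c.min(),c.max())
for rr in (192,200,210,220,230): print(rr,np.nonzero(m[rr])[0][[0,-1]] if m[rr].any() else None)
m=y.copy();m[:,:250]=0;m[:,295:]=0;m[:180]=0;m[260:]=0
r2,c2=np.nonzero(m);print('left rows',r2.min(),r2.max(),'cols',c2.min(),c2.max())
# arm bright pixels
g=im.min(2)
for rr in (80,100,125,160,175,250): 
    k=np.arange(290,330); print(rr,k[g[rr,290:330]>150])
tip=atz(d,(70,298),60);tl=atz(d,(283,322),60);v=tip-tl
yaw=np.degrees(np.arctan2(v[1],v[0]));print(tip,tl,np.linalg.norm(v),yaw)
print('pad mean at 60',atz(d,(r.mean(),c.mean()),56),'left',atz(d,(r2.mean(),c2.mean()),60))
dh=pickle.load(open('wh.pkl','rb'))
for nm,px in (('pin tip',(75,325)),):
    print(nm,atz(dh,px,93))
print(proj(dh,(617,-80,54)),proj(dh,(617,-80,93)),proj(dh,(617,-80,30)))
cv2.imwrite('pics/c2.png',np.hstack([cv2.resize(im[60:300,220:340].astype(np.uint8),(300,600),interpolation=cv2.INTER_CUBIC),cv2.resize(cv2.imread('pics/wheads.png')[45:125,290:357],(500,600),interpolation=cv2.INTER_CUBIC)]))
```

```text
rows 185 234 cols 314 322
192 [315 317]
200 [316 318]
210 [317 319]
220 [319 321]
230 [320 322]
left rows 199 242 cols 260 281
80 [290 291 292 293 294 295 296 297 298 299 302 303 304 305 306 307 308 309
 310 311 323 324 325 326 327 328 329]
100 [290 291 292 293 294 295 296 297 298 299 300 301 302 305 306 307 308 309
 310 311 312 313 324 325 326 327 328 329]
125 [301 302 303 304 305]
160 [305 306 307 308 309]
175 [307 308 309 310 311]
250 [317 318 319 320 321]
[617.8 238.6  60. ] [422.  217.2  60. ] 196.9281753128076 6.234784484757286
pad mean at 60 [495.4 221.   56. ] left [489.2 263.6  60. ]
pin tip [615.9 -82.1  93. ]
[ 80.2 322. ] [ 73.5 322.3] [ 83.7 321.9]
```

View pics/c2.png

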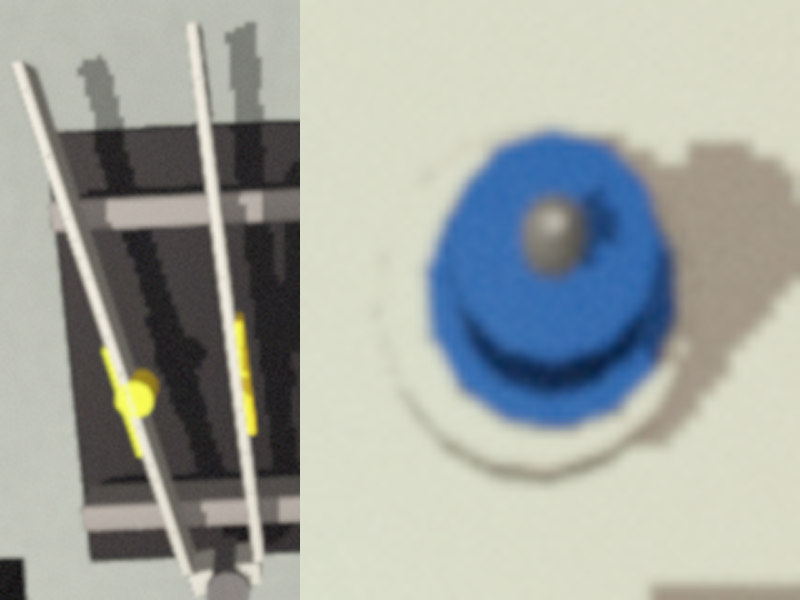

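Run:
```python
from h import *
import pickle
np.set_printoptions(precision=1,suppress=True)
d=pickle.load(open('wt.pkl','rb'));dh=pickle.load(open('wh.pkl','rb'))
v=atz(d,(125,303),60)-atz(d,(250,319),60);yaw=np.arctan2(v[1],v[0]);print('yaw',np.degrees(yaw))
p=atz(d,(209.5,319.5),60);o=p[:2]+19*np.array([-np.sin(yaw),np.cos(yaw)]);print('origin',o)
c=o+6.5*np.array([-np.sin(yaw),np.cos(yaw)]);print('grip centre open',c)
print('knob',atz(d,(220,274),60), 'head',atz(dh,(75.7,324.2),93),atz(dh,(78,324.8),75))
s=env.get_state();print(s['ee_pos'],s['qpos'])
yd=np.degrees(yaw); go(*c,100,yd,s); go(*c,29,yd,s)
```

```text
yaw 7.091476318969508
origin [494.6 238.8]
grip centre open [493.8 245.3]
knob [486.6 263.3  60. ] head [615.4 -81.5  93. ] [616.1 -82.2  75. ]
[489.  217.1 240.3] [ 0.3  0.1 -0.8  1.7  0.1  1.4 -2.1]
go [ 0.  -0.   0.1] [ 0.2 -0.1 -6.8]
go [ 0.  -0.   0.2] [ 0.2 -0.1 -6.8]
```

Run:
```python
from h import *
s=env.get_state();print(s['ee_pos'],s['qpos'].round(2))
np.set_printoptions(precision=4,suppress=True)
go(494,245,130,7,s)
```

```text
[488.97269064 217.12885445 240.30448478] [ 0.28  0.13 -0.81  1.69  0.1   1.37 -2.11]
go [ 0.0051 -0.0282  0.1102] [ 0.19 -0.05 -6.67]
```

Emit:
{"fn": "move_arm", "kwargs": {
  "motion": [
    [[0.002,-0.012,0.04,0,0,-3],[0.005,-0.028,0.08,0,0,-6.7],[0.005,-0.028,0.105,0,0,-6.7],[0.005,-0.028,0.11,0,0,-6.7]]
  ]
}}

```text
t: 4.08
ee_pos: [494.0, 241.4, 128.2]
tcp_rot: [0.003, 0.998, 0.059, -0.001]
contact_force: [0.3, -0.4, -0.3]
gripper_width: 1.0
```

Run:
```python
from h import *
import pickle
d=get('wrist','w2'); pickle.dump({k:d[k] for k in d if k!='image'},open('w2.pkl','wb'))
s=env.get_state();print(s['ee_pos'],s['tcp_rot'],s['qpos'].round(2),d['eye'])
for p in ((494.6,238.8,60),(496.9,219.9,60),(490.7,270.6,60)): print(proj(d,p))
```

```text
[494.34483718 242.00945776 128.95293271] [ 2.41480261e-03  9.98231204e-01  5.93996233e-02 -5.63743933e-04] [ 0.21  0.27 -0.82  1.79  0.22  1.17 -2.13] [571.73448659 252.08161866 290.91698287]
[254.05031372 325.03417274]
[253.92852316 353.92232763]
[254.29859819 276.36668258]
```

View pics/w2.png

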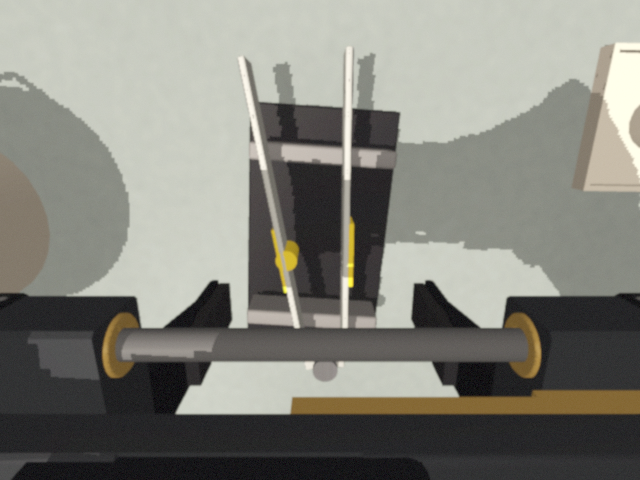

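The right pad now spans rows 219–287 with its outer edge at column 354, exactly as predicted, and the arms line up with the tool. Next I'm descending to the pads.

Emit:
{"fn": "move_arm", "kwargs": {
  "motion": [
    [[0,-0.003,0.05,0,0,0],[0,-0.003,0.085,0,0,0],[0,-0.003,0.1,0,0,0],[0,-0.003,0.1,0,0,0]]
  ]
}}

```text
t: 4.62
ee_pos: [494.5, 243.9, 29.3]
tcp_rot: [0.003, 0.998, 0.059, -0.001]
contact_force: [0.7, 0.0, -0.0]
gripper_width: 1.0
```

Emit:
{"fn": "move_arm", "kwargs": {
  "motion": [
    [[0,0,0,0,0,0],[0,0,0,0,0,0],[0,0,0,0,0,0],[0,0,0,0,0,0],[0,0,0,0,0,0]]
  ],
  "jaw": -1,
  "newtons": 5
}}

```text
t: 5.25
ee_pos: [494.7, 244.2, 29.6]
tcp_rot: [0.002, 0.998, 0.059, -0.0]
contact_force: [-0.6, -0.5, 2.1]
gripper_width: 0.59
```

Emit:
{"fn": "move_arm", "kwargs": {
  "motion": [
    [[0,0,-0.01,0,0,0],[0,0,-0.03,0,0,0],[0,0,-0.06,0,0,0],[0,0,-0.09,0,0,0],[0,0,-0.11,0,0,0]]
  ]
}}

```text
t: 5.88
ee_pos: [495.4, 245.2, 142.3]
tcp_rot: [0.002, 0.998, 0.059, 0.001]
contact_force: [-0.8, -0.3, -1.3]
gripper_width: 0.586
```

Run:
```python
from h import *
import pickle
d=get('wrist','w3'); pickle.dump({k:d[k] for k in d if k!='image'},open('w3.pkl','wb'))
e=get('side','s3')
a=d['image'][0:400,200:440]; b=e['image'][130:260,200:360]
cv2.imwrite('pics/c3.png',np.hstack([cv2.resize(a,(300,500)),cv2.resize(b,(500,500*130//160+0)) if 0 else cv2.copyMakeBorder(cv2.resize(b,(490,398)),0,102,0,0,cv2.BORDER_CONSTANT)])[:,:,::-1])
s=env.get_state();print(s['ee_pos'],s['gripper_width'],s['contact_force'])
np.set_printoptions(precision=4,suppress=True)
go(442,150,140,6,s);go(442,0,140,4,s);go(441.5,-94,140,4,s)
```

```text
[496.22639254 245.60437736 142.55138654] 0.5886285466494529 [ 0.5908504   0.08416723 -1.73462509]
go [-0.0651  0.0886  0.0026] [ 0.22 -0.24  0.74]
go [-0.0827  0.2375  0.0031] [ 0.22 -0.24  2.74]
go [-0.0942  0.3308  0.0034] [ 0.22 -0.24  2.74]
```

View pics/c3.png

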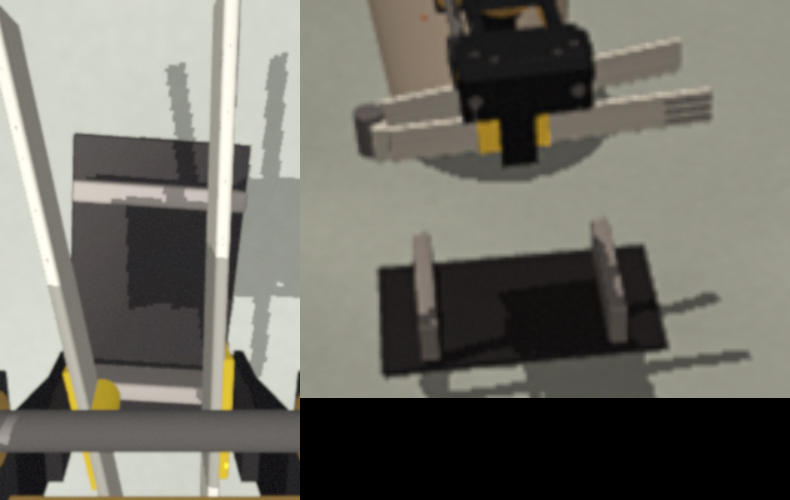

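The tongs are held open (51 mm) and look level. Now I'm carrying them, retracted and high, toward the tray.

Emit:
{"fn": "move_arm", "kwargs": {
  "motion": [
    [[-0.015,0.02,0,0,0,0],[-0.035,0.05,0,0,0,1],[-0.06,0.09,0,0,0,1],[-0.07,0.13,0,0,0,2],[-0.08,0.17,0,0,0,2]]
  ]
}}

```text
t: 6.6
ee_pos: [435.6, 65.8, 142.1]
tcp_rot: [0.002, 0.999, 0.041, 0.002]
contact_force: [0.8, 0.3, -1.4]
gripper_width: 0.586
```

Emit:
{"fn": "move_arm", "kwargs": {
  "motion": [
    [[-0.005,0.045,0,0,0,0],[-0.01,0.09,0,0,0,0],[-0.015,0.125,0,0,0,0.5],[-0.015,0.145,0,0,0,0.5],[-0.015,0.15,0,0,0,0.5]]
  ]
}}

```text
t: 7.22
ee_pos: [432.9, -85.3, 142.2]
tcp_rot: [0.002, 0.999, 0.036, 0.001]
contact_force: [-0.1, 1.3, -0.1]
gripper_width: 0.587
```

Run:
```python
from h import *
s=env.get_state();print(s['ee_pos'],s['tcp_rot'],s['gripper_width'],s['qpos'].round(2))
np.set_printoptions(precision=4,suppress=True)
go(441.5,-94,36,4,s)
```

```text
[432.88068306 -85.33050982 142.18419511] [0.00157522 0.99934023 0.03626148 0.00131612] 0.5867737461481694 [ 0.68 -0.06 -0.52  2.03 -0.03  1.15 -1.33]
go [0.0077 0.0089 0.1062] [ 0.19 -0.14  0.16]
```

Emit:
{"fn": "move_arm", "kwargs": {
  "motion": [
    [[0.002,0.003,0.035,0,0,0],[0.005,0.009,0.07,0,0,0],[0.005,0.009,0.1,0,0,0],[0.005,0.009,0.106,0,0,0],[0.005,0.009,0.106,0,0,0]]
  ]
}}

```text
t: 7.85
ee_pos: [439.3, -93.2, 36.6]
tcp_rot: [0.001, 0.999, 0.037, 0.001]
contact_force: [0.0, 0.9, -1.4]
gripper_width: 0.586
```

Run:
```python
from h import *
d=get('wrist','w4'); s=env.get_state();print(s['ee_pos'],s['tcp_rot'],s['gripper_width'],s['contact_force'])
T=rot(s['tcp_rot']);o=s['ee_pos']+T@[0,0,-19]
print('grasp',o,'jaw pt',o+T@[110,0,0],'tip line px',[proj(d,o+T@[x,0,-12]) for x in (60,110,125)])
for z,px in ((66,0),): pass
print('head exp',proj(d,(616,-82,75)),proj(d,(616,-82,93)))
e=get('side','s4');b=e['image'][230:380,230:430]
cv2.imwrite('pics/c4.png',np.hstack([cv2.resize(d['image'],(480,360)),cv2.resize(b,(320,240)) if 0 else cv2.resize(b[:, :],(320,360))])[:,:,::-1])
```

```text
[439.81768129 -93.67051864  37.17103543] [0.0016307  0.99931727 0.03685204 0.00206596] 0.583861818667144 [-0.39319035  0.01702781 -1.89954594]
grasp [439.73694463 -93.61148745  56.17077219] jaw pt [549.43722963 -85.50883326  56.61175335] tip line px [array([182.9749485 , 323.70599136]), array([ 23.66304049, 324.14120231]), array([-32.05066183, 324.29340193])]
head exp [-286.88285443  331.09371002] [-384.38182082  333.74271551]
```

View pics/c4.png

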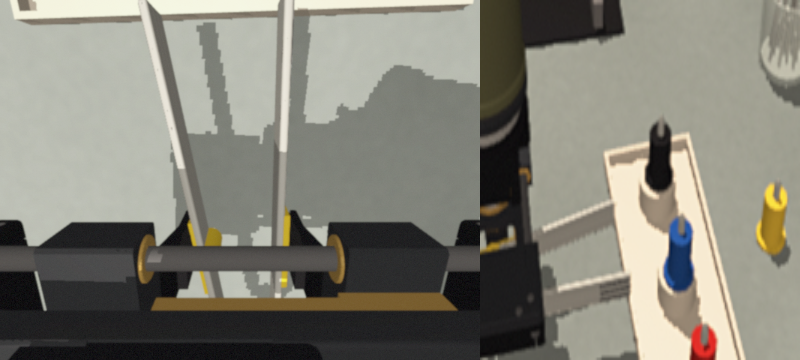

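The left frame shows the open jaws reaching the tray rim. The right frame shows the right arm passing on the red side of blue, and blue at crop (255,678). I'll check the numbers before advancing.

Run:
```python
from h import *
np.set_printoptions(precision=1,suppress=True)
S=[get(n,n+'5') for n in ('scene','side')]
P=[]
th=np.linspace(0,2*np.pi,60)
for d in S:
    h=cv2.cvtColor(d['image'],cv2.COLOR_RGB2HSV)
    m=((h[:,:,0]>100)&(h[:,:,0]<130)&(h[:,:,1]>130)).astype(np.uint8)
    lo=proj(d,(617,-82,54)).astype(int); w=np.zeros_like(m); w[lo[0]-25:lo[0]+25,lo[1]-25:lo[1]+25]=1
    r,c=np.nonzero(m*w); 
    def mask(x,y):
        k=np.zeros_like(m)
        for z0,z1,rad in((30,34,16),(34,75,12)):
            q=np.array([proj(d,(x+rad*np.cos(t),y+rad*np.sin(t),z))[::-1] for z in(z0,z1) for t in th])
            cv2.fillConvexPoly(k,cv2.convexHull(q.round().astype(np.int32)),1)
        rr,cc=np.nonzero(k);return np.array([rr.mean(),cc.mean()]),len(rr)
    print('seen',r.mean(),c.mean(),len(r),'model',mask(616,-82)); 
    c0=mask(616,-82)[0];off=np.array([r.mean(),c.mean()])-c0
    P.append(proj(d,(616,-82,52))+off); print(atz(d,P[-1],52))
print('tri',two(S[0],P[0],S[1],P[1]))
s=env.get_state();T=rot(s['tcp_rot']);o=s['ee_pos']+T@[0,0,-18.4]
d=get('wrist')
# predicted right arm top edges (tongs origin at tool y +6.5; tool y = -tongs y)
f=lambda x,y,z:o+T@[x,6.5-y,-z]
for x in(40,60,90,110):print(x,proj(d,f(x,-12,12)),proj(d,f(x,-16,12)))
g=d['image'].min(2)
for rr in(30,100,180):print(rr,np.nonzero(g[rr,350:400]>165)[0]+350)
print('side tip pred top/bot',proj(S[1],f(125,-16,12)),proj(S[1],f(125,-16,-12)),proj(S[0],f(125,-14,12)),proj(S[0],f(125,-14,-12)))
im=S[1]['image'].copy();a=[]
for x in(30,60,90,125):
  for z in(12,-12):
    p=proj(S[1],f(x,-16,z));a.append(p)
    cv2.circle(im,(int(p[1]*8),int(p[0]*8)),4,(255,0,0),-1,shift=3)
cv2.imwrite('pics/c5.png',cv2.resize(im[300:375,240:380],(784,420),interpolation=cv2.INTER_CUBIC)[:,:,::-1])
```

```text
seen 250.5625 213.425 80 model (array([253.1, 211.8]), 410)
[610.1 -78.5  52. ]
seen 337.3858695652174 354.125 368 model (array([336.7, 354.7]), 550)
[614.8 -83.3  52. ]
tri (array([613.4, -80.5,  52.5]), np.float64(5.853465362418171))
40 [237.7 371.9] [237.7 382.6]
60 [183.8 374.1] [183.9 385.3]
90 [ 93.9 377.8] [ 93.9 389.8]
110 [ 26.6 380.5] [ 26.6 393.1]
30 [350 351 352 353 354 355 356 357 358 359 360 361 362 363 364 365 366 367
 368 379 380 381 382 383 384 385 386 387 388]
100 [350 351 352 353 354 355 356 357 358 359 360 361 362 363 364 365 366 376
 377 378 379 380 381 382 383 384 385 386]
180 [350 374 375 376 377 378 379 380 381 382]
side tip pred top/bot [344.4 325.8] [353.9 325.5] [229.5 196.2] [238.2 198.1]
```

View pics/c5.png

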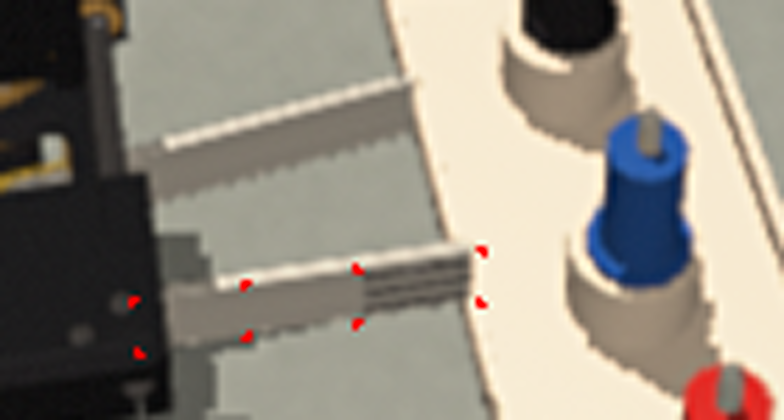

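Predicted and seen arm positions agree, with the jaw tip about 2.5 mm behind the prediction and the head at about (615,-82). Advance 63 mm.

Emit:
{"fn": "move_arm", "kwargs": {
  "motion": [
    [[0.015,0,0.001,0,0,0],[0.032,0.001,0.001,0,0,0],[0.048,0.001,0.001,0,0,0],[0.06,0.001,0.001,0,0,0],[0.063,0.001,0.001,0,0,0]]
  ]
}}

```text
t: 8.72
ee_pos: [503.6, -90.5, 36.5]
tcp_rot: [0.002, 0.999, 0.037, 0.002]
contact_force: [-0.8, 0.0, -2.5]
gripper_width: 0.588
```

Emit:
{"fn": "move_arm", "kwargs": {
  "motion": [
    [[0,0,0,0,0,0]]
  ]
}}

```text
t: 8.85
ee_pos: [503.3, -90.3, 36.3]
tcp_rot: [0.002, 0.999, 0.037, 0.002]
contact_force: [-0.2, -0.2, -1.7]
gripper_width: 0.587
```

Run:
```python
from h import *
e=get('side','s6');c=get('scene','c6');s=env.get_state();print(s['ee_pos'],s['tcp_rot'],s['gripper_width'],s['contact_force'])
cv2.imwrite('pics/v6.png',np.hstack([cv2.resize(e['image'][285:395,290:410],(400,367),interpolation=cv2.INTER_CUBIC),cv2.resize(c['image'][200:310,140:260],(400,367),interpolation=cv2.INTER_CUBIC)])[:,:,::-1])
```

```text
[503.09867574 -90.49841364  36.3695131 ] [0.00175171 0.99932985 0.03650304 0.00207423] 0.5886407181002934 [-0.18976628  0.37407151 -1.64317329]
```

View pics/v6.png

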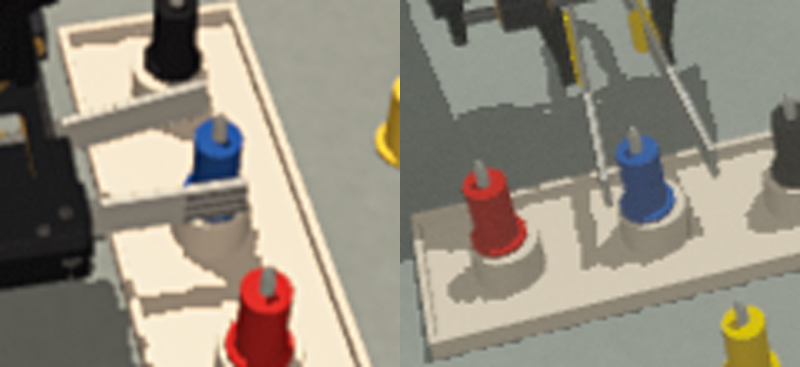

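The blue head (side crop (155,215), scene crop (180,645)) stands between the open jaws, near their ends. I'll close gradually.

Emit:
{"fn": "move_arm", "kwargs": {
  "motion": [
    [[0,0,0,0,0,0],[0,0,0,0,0,0],[0,0,0,0,0,0]]
  ],
  "jaw": -1,
  "newtons": 8
}}

```text
t: 9.32
ee_pos: [503.0, -90.6, 36.4]
tcp_rot: [0.002, 0.999, 0.036, 0.002]
contact_force: [-0.9, 0.2, -1.4]
gripper_width: 0.527
```

Emit:
{"fn": "move_arm", "kwargs": {
  "motion": [
    [[0,0,0,0,0,0],[0,0,0,0,0,0],[0,0,0,0,0,0]]
  ],
  "newtons": 14
}}

```text
t: 9.7
ee_pos: [503.0, -90.6, 36.4]
tcp_rot: [0.002, 0.999, 0.037, 0.002]
contact_force: [0.4, 0.3, -1.5]
gripper_width: 0.434
```

Emit:
{"fn": "move_arm", "kwargs": {
  "motion": [
    [[0,0,0,0,0,0],[0,0,0,0,0,0],[0,0,0,0,0,0]]
  ],
  "newtons": 27
}}

```text
t: 10.07
ee_pos: [502.9, -90.6, 36.4]
tcp_rot: [0.002, 0.999, 0.037, 0.002]
contact_force: [-0.9, 0.2, -1.5]
gripper_width: 0.431
```

Run:
```python
from h import *
e=get('side','s7');c=get('scene','c7');s=env.get_state();print(s['ee_pos'],s['tcp_rot'],s['gripper_width'],s['contact_force'])
cv2.imwrite('pics/v7.png',np.hstack([cv2.resize(e['image'][285:395,290:410],(400,367),interpolation=cv2.INTER_CUBIC),cv2.resize(c['image'][200:310,140:260],(400,367),interpolation=cv2.INTER_CUBIC)])[:,:,::-1])
```

```text
[502.94349889 -90.56764073  36.41763983] [0.00183569 0.99933073 0.03647628 0.00204916] 0.42941925449233115 [-0.25141763 -0.42915241 -1.77014837]
```

View pics/v7.png

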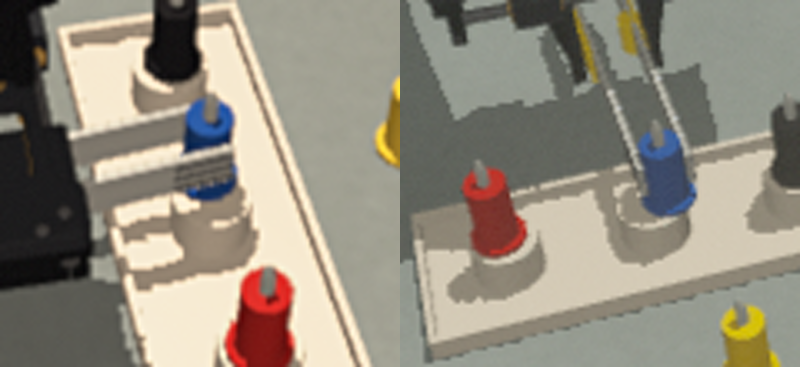

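The jaws have closed on the head at 37.5 mm across the pads, about as expected. It slid several millimetres but stays upright. Next is the lift.

Emit:
{"fn": "move_arm", "kwargs": {
  "motion": [
    [[0,0,-0.008,0,0,0],[0,0,-0.02,0,0,0],[0,0,-0.035,0,0,0],[0,0,-0.05,0,0,0],[0,0,-0.065,0,0,0]]
  ]
}}

```text
t: 10.8
ee_pos: [502.9, -90.4, 102.9]
tcp_rot: [0.002, 0.999, 0.036, 0.002]
contact_force: [-0.3, -1.2, -1.3]
gripper_width: 0.435
```

Emit:
{"fn": "move_arm", "kwargs": {
  "motion": [
    [[0,0,-0.015,0,0,0],[0,0,-0.033,0,0,0],[0,0,-0.05,0,0,0],[0,0,-0.065,0,0,0],[0,0,-0.07,0,0,0]]
  ]
}}

```text
t: 11.42
ee_pos: [503.2, -90.2, 174.2]
tcp_rot: [0.002, 0.999, 0.036, 0.003]
contact_force: [-0.3, -0.7, -2.0]
gripper_width: 0.427
```

Emit:
{"fn": "move_arm", "kwargs": {
  "motion": [
    [[0,0,0,0,0,0],[0,0,0,0,0,0],[0,0,0,0,0,0],[0,0,0,0,0,0]]
  ]
}}

```text
t: 11.92
ee_pos: [502.9, -90.1, 173.8]
tcp_rot: [0.002, 0.999, 0.037, 0.003]
contact_force: [0.3, -0.1, -1.9]
gripper_width: 0.429
```

Run:
```python
from h import *
np.set_printoptions(precision=1,suppress=True)
s=env.get_state();print(s['ee_pos'],s['tcp_rot'],s['gripper_width'],s['contact_force'],s['joint_vel'])
Q={}
for n in('scene','side'):
    d=get(n,n+'8');h=cv2.cvtColor(d['image'],cv2.COLOR_RGB2HSV)
    m=((h[:,:,0]>100)&(h[:,:,0]<130)&(h[:,:,1]>110)).astype(np.uint8)
    g=proj(d,(613,-80,175)).astype(int);w=np.zeros_like(m);w[max(0,g[0]-45):g[0]+45,g[1]-45:g[1]+45]=1
    k,l,st,ce=cv2.connectedComponentsWithStats(m*w);i=1+st[1:,4].argmax();print(n,st[i],ce[i],'expected',g)
    r,c=np.nonzero(l==i);ev=np.linalg.eigh(np.cov(np.stack([c,r])))[1][:,1]
    v=proj(d,(613,-80,200))-proj(d,(613,-80,150));print('axis col/row',ev[0]/ev[1],'vertical',v[1]/v[0])
    Q[n]=(d,ce[i][::-1])
    for l2 in('head_blue_center','head_red_center','head_black_center'):
        print(l2,[(round(x['score'],2),np.round(x['pixel'])) for x in search_frame(n,l2)[:3]])
print(two(*Q['scene'],*Q['side']))
```

```text
[502.9 -90.1 173.8] [0. 1. 0. 0.] 0.4290852186262208 [ 0.3 -0.1 -1.9] [ 0. -0.  0. -0. -0. -0. -0.]
scene [200 184  19  28 204] [208.2 197.8] expected [202 202]
axis col/row 0.21365927121597963 vertical 0.2107425311436973
head_blue_center [(0.79, array([199., 205.])), (0.72, array([306., 246.]))]
head_red_center [(0.57, array([267., 167.]))]
head_black_center [(0.77, array([245., 256.]))]
side [350 253  17  16 183] [357.4 260.7] expected [280 357]
axis col/row -3.523997637172506 vertical -0.09032941840564476
head_blue_center [(0.91, array([261., 359.])), (0.89, array([322., 411.])), (0.57, array([362., 356.]))]
head_red_center [(0.74, array([380., 370.]))]
head_black_center [(0.81, array([296., 341.])), (0.17, array([283., 253.]))]
(array([617.1, -64.8, 193.7]), np.float64(10.64347123235688))
```

Run:
```python
from h import *
np.set_printoptions(precision=1,suppress=True)
d={n:get(n) for n in('scene','side')}
print('blue',two(d['scene'],(199,205),d['side'],(261,359)))
for n in d:
    a=cv2.imread(f'pics/{n}0.png')[:,:,::-1];b=d[n]['image']
    for nm,p in(('black',(613,4,60)),('red',(622,-167,60)),('jar',None),('bucket',None)):
        c={'scene':{'jar':(308,350),'bucket':(149,488)},'side':{'jar':(240,423),'bucket':(124,253)}}[n].get(nm) if p is None else proj(d[n],p)
        c=np.round(c).astype(int);k=14 if p else 30
        t=a[c[0]-k:c[0]+k,c[1]-k:c[1]+k];S=b[c[0]-k-8:c[0]+k+8,c[1]-k-8:c[1]+k+8]
        _,v,_,l=cv2.minMaxLoc(cv2.matchTemplate(np.ascontiguousarray(S),np.ascontiguousarray(t),cv2.TM_CCOEFF_NORMED));print(n,nm,'score',round(v,3),'shift',l[0]-8,l[1]-8)
s=env.get_state();print(s['t'],s['ee_pos'],s['gripper_width'])
```

```text
blue (array([619.5, -69.3, 195.6]), np.float64(13.708357485591726))
scene black score 0.999 shift 0 0
scene red score 0.812 shift 0 0
scene jar score 0.997 shift 0 0
scene bucket score 0.997 shift 0 0
side black score 0.916 shift 0 0
side red score 0.853 shift 0 0
side jar score 0.999 shift 0 0
side bucket score -0.025 shift 0 0
12.425 [503.2 -90.2 174.2] 0.428399899071638
```

```bash
python3 -c "
from h import *
print(env.job_done())"
```

```text
the job is handed in; nothing more can be done
None
```

The tongs came off their rest and closed on the blue head, and the job was handed in with the arm still and the head held up at about 27 N. The gripper held the tongs only by their pads, about 110 mm from the head, and the clock stood at about 12.4 s just before hand-in.

- **Height:** the arm rose 137 mm with the jaws closed. The two cameras put the head's centre at about 195 mm, against 54 mm at the start. The two sight lines miss each other by about 14 mm, so that camera height is rough.
- **Hold:** the opening stayed at about 37 mm across the pads, against 38 mm expected for tongs closed on a head, so nothing slipped.
- **Upright:** the head's axis matched the vertical in the scene camera. The side camera saw only the top of the head, so it could not confirm this.
- **Sideways slip:** while the jaws closed, the head slid several millimetres to the left on its post, but it stayed upright.
- **Things to leave alone:** red, black and the jar showed no shift in either camera. The match scores for red (0.81 and 0.85) were lower than the rest. The bucket showed no shift in the scene camera. It got no match in the side camera, probably because the arm blocked the view.

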